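# Refit the lamp dimmer's knob and hold it home

## Robot

A 6-joint arm with a two-finger parallel gripper is mounted at the origin on the work surface. World frame = base frame: x ahead of the robot, y to its left, z up, the work surface at z = 0. Lengths are in m, angles in rad, forces in N, time in s.
With the tool pointing down it reaches from about 0.3 to 0.875 m from the base axis. Payload 6.4 kg.
Tool frame: the origin (TCP) lies on the centre line of the jaws, within the pads' length; the fingertips stand 14 mm ahead of it and the grasp point (between the pads) lies 5 mm behind it (manip.tcp_to_tips is the distance from the TCP to the fingertips, in m); x points along the fingers, z is the direction in which the jaws open and shut, and the axes are right-handed (so a half turn about x gives the same grasp; the last joint's range is limited). The gripper opens to 88 mm and grips with 3 to 60 N. Pads are 18 mm wide; open, the fingers measure 123 mm over their backs; the gripper's body (75 mm by 187 mm) begins 45 mm behind the grasp point.
Start: joints at [-1.528, 0.181, 1.607, -0, 1.354, -0.206], TCP at [0.142, -0.557, 0.218] pointing down, gripper open.
Joint ranges: [-2.99, 2.99], [-0.89, 2.07], [0.3, 2.58], [-1.14, 4.28], [0, 2.63], [-3.12, 3.12]. Speed limits (rad/s): [2.57, 2.57, 3.01, 3.14, 3.14, 3.14].

## Interface

Orientations are given as a rotation vector (axis times angle).
In Python, from plant import manip gives the robot as it stands. The module is installed in compiled form; this text tells all that it offers.
- The arm moves only by the shell command python3 -m inch 'ROWS' [FORCE]. ROWS is JSON, a list that holds one entry, the list of rows, each a list of 5 numbers: the shift along the world's x, y, z in mm, then the turn about the world's z in rad, then the closure in counts, from 0 (fully open) to 255 (shut). A call has 1 to 8 rows; each row is the pose to reach, as a shift and turn from the pose commanded when the call began; what a row does not reach only later rows make up. A row lasts 1/8 s, in which the tool goes at most 62.5 mm and 10.7 degrees, less where a joint would pass 70% of its speed; a pose out of reach is approached as far as the arm can. A call with a gripper value outside its range is refused whole. The fingers move at their own pace and stop on an object; FORCE is the grip in N (left out, the last holds). Time passes only in rows, so rows that repeat a pose let the fingers close. It gives the time, the measured TCP pose, the force and the opening at its end, in the units of the state.
- manip.observe(): the state, without advancing time (a new reading comes with each control period).
- manip.grab_frame(name): name is "scene" or "top" or "wrist"; returns (picture, depth): 420x560x3 uint8, red, green, blue; 420x560 float32, m along the optical axis (not along the pixel's ray), 0 where there is no reading.
- manip.get_calibration(name): a dict with "fx", "fy", "cx", "cy" (pixels), "k1" (the pictures are not rectified: a ray, as slopes to the right and down, at radius r is drawn at 1 + k1 r^2 times it, then the intrinsics apply), "rvec" (rotation vector, rad) and "tvec" (3), from world to camera coordinates, as OpenCV has them. Camera axes: x right, y down, z forward; pixel columns grow to the right and rows downward; lengths in m; the calibration is good to about 2 mm. A picture is of the moment at which its call begins: read the wrist's pose just before it. get_calibration takes no time and is no camera call; for the wrist camera it gives the pose at the moment of the call.
- manip.close_job(): hands the job in, once; it reports no verdict.
The state is a dict: "t": time; "joint_pos": joint angles; "qvel": joint speeds; "joint_torque": joint torques, N m; "ee_pos": TCP position; "tool_rot": TCP orientation; "force": force on the tool from outside, world axes, zero at the start; "wrist_torque": the same for the moment, N m; "grip_width": finger opening in m.
Only numpy, scipy, OpenCV 4.12 (cv2) and the standard library are available. Lean on these libraries where they do the work, as an engineer would, in place of code of your own. Each camera call takes 0.05 s, during which the arm holds its last target.

## Task

The repaired knob of the lamp dimmer has been left in the small vise: slide the vise jaw well open by its spindle handle and lift the knob out. Turn the knob so that the flat in its bore meets the flat of the dimmer's bare D-shaft, push it fully home against the spring washer without forcing it, and keep it pressed down there so that I can tighten its grub screw: finish while still holding it pressed. Leave the vise open and everything else on the table where it is.

Things in the scene. Friction and masses are not known exactly. Their poses are not given: they have to be found in the camera images.
- vise: Grey quick-release vise bolted to a 205 x 115 x 12 mm board; fixed. Origin: centre of the board's underside, on the table; x runs from the handle end to the fixed jaw, z up. The flat bed the knob stands on is 48 mm up; jaws and rear nut block are 66 mm wide (y) and rise to 60 mm. Fixed jaw: x = +58.5 (face) to +81 mm. Nut block: x = -75 to -55 mm.
- vise_jaw (a joint): Opening of the sliding jaw in m: 0 closed on the knob, 0.040 fully open. The half nut is lifted: jaw, spindle and handle slide together straight along the vise's -x, without turning, against about 6 N of friction, and stay where left. At 0 the jaw spans x = -10 to +11.5 mm; its top lip reaches 3 mm over the knob's skirt, so the knob cannot be lifted straight out before it is opened.
- vise_handle (a point): Vise handle: upright steel bar, 10 mm diameter, through the spindle head (22 mm diameter, top at 51 mm above the table). The point is on the bar's axis near its rounded top, 76 mm above the table; graspable from 52 to 76 mm. At jaw 0 it stands at x = -105 mm, y = 0 in the vise frame; it moves with the jaw. Axes as the vise.
- vise_seat (a point): Point on the vise bed (48 mm above the table) midway between the closed jaws, x = +35 mm in the vise frame. The knob starts standing here, up to 8 mm to either side along the jaws.
- knob: Knob to refit: black, 40 mm high, skirt 46 mm diameter (lowest 6 mm), round body 38 mm diameter above; 60 to 130 g. Origin: centre of underside; z up its axis; x points to its white index line and grub screw. Blind D bore from below: 13 mm diameter, 18 mm deep, chamfered, its flat on the +x side 2.9 mm from the axis. Starts upright in the vise, index towards the fixed jaw within 0.5 rad.
- dimmer: Lamp dimmer: a grey bench transformer case, 150 x 160 mm, louvred, switch and socket on its front (-x), top face 100 mm above the table with a round dial plate (112 mm diameter, 1.5 mm thick). It does not move. Origin: centre of its underside; z up. The bare upright control shaft stands in the middle of the top.
- shaft_tip (a point): Centre of the tip of the dimmer's upright steel D-shaft, 123.5 mm above the table. Its frame turns with the shaft: x points out of the shaft's flat, z up. 12 mm diameter, flat 2.5 mm from the axis, last 2 mm tapered. It turns stiffly (0.025 N m) and may turn a little while fitting. The knob goes on when its x axis agrees with this x axis within about 0.15 rad.
- shaft_seat (a point): Foot of the free shaft, on its axis: end of the brass bushing (17 mm diameter), 107.5 mm above the table, where the knob's underside stops when home. Axes as shaft_tip. A spring washer, 32 mm diameter, stands 3 mm proud around it (110.5 mm): it takes 2 N at first touch, 8 N when the knob is home, and lifts the knob back when let go.
- old_knob: Old cracked grey bar knob, 32 x 28 x 18 mm, lying beside the dimmer; leave it. Origin: centre of underside.
- hex_key: Small black L-shaped hex key, 76 x 28 x 6 mm, lying beside the dimmer; leave it. Origin: on the table under the middle of its long arm.
- lens_cap: Brass lens cap with a small grip, 56 mm diameter, 27 mm high, behind the dimmer; leave it. Origin: centre of underside.
- glue_bottle: White glue bottle with black cap, 34 mm diameter, 85 mm high, beside the vise; leave it. Origin: centre of underside.
- screw_jar: Small clear jar with metal lid, 36 mm diameter, 42 mm high, beside the vise; leave it. Origin: centre of underside.
- screwdriver: Black-handled screwdriver, 160 mm long, 26 mm thick, lying beside the vise; leave it. Origin: middle of its length, on the table.
- slide_plate: Glass lantern slide in a black frame, 82 x 82 x 5 mm, lying flat at the back; leave it. Origin: centre of underside.
Not all that is in view belongs to the job. Leave any pink look-alike of the vise alone.

How it is judged:
On the way, in this order (a step that is already met when the one before it is completed fails the run):
1. the vise jaw is slid open while the knob still stands on the vise bed (value of joint vise_jaw above 0.015 m and z of knob in the frame of vise below 0.054 m and horizontal distance between knob and vise_seat below 0.03 m), for 0.1 s.
2. the gripper holds the knob lifted clear above the vise jaws (z of knob in the frame of vise above 0.065 m and contact force between the fingers and knob above 1 N), for 0.1 s.
At the end, for the whole second after the job is handed in: Knob home on the D-shaft: underside within 1.3 mm of the bushing, on the axis within 3 mm, tilt under 0.08 rad, index on the shaft's flat within 0.3 rad; still gripped or touched and at rest, pressed on the dimmer with over 5 N; jaw still open over 13 mm (z of knob in the frame of shaft_seat between -0.003 and 0.0013 m and horizontal distance between knob and shaft_seat below 0.003 m and angle between knob's own z axis and vertical below 0.08 rad and angle between the x axis of knob and the x axis of shaft_seat, either way round below 0.3 rad and contact force between knob and dimmer above 5 N and contact force between the fingers and knob above 2 N and linear speed of knob below 0.02 m/s and value of joint vise_jaw above 0.013 m); the arm keeps its last pose, push and grip.
It fails at once if the knob forced onto the dimmer with more than 60 N (contact force between knob and dimmer above 60 N).
It fails at once if something else on the table moved by more than 30 mm (distance of any of old_knob, hex_key, lens_cap, glue_bottle, screw_jar, screwdriver, slide_plate from where it was at the start of the episode above 0.03 m).
It also fails if it takes over 42 s, if anything falls off the work surface, if the arm or the gripper's body presses on something with over 40 N, if the wrist force passes 120 N, or if a joint passes its speed limit or range.

## Working session

There is one attempt and no reset: what is moved stays moved. The work goes in short steps, Python scripts to look and compute and a shell command to move; the robot and the scene stay as the last step left them, time stands still between calls to the robot, and variables do not carry over. Pictures are saved under pics/ and viewed, and the job is handed in when it is done.

```bash
mkdir -p pics; cat > h.py <<'E'
import numpy as np, cv2, pickle
from plant import manip
def grab(n,tag):
    c=manip.get_calibration(n); p,d=manip.grab_frame(n)
    pickle.dump((c,p,d),open(f'pics/{tag}.pkl','wb'))
    cv2.imwrite(f'pics/{tag}.png',p[:,:,::-1]); return c,p,d
def load(tag): return pickle.load(open(f'pics/{tag}.pkl','rb'))
def ray(c,u,v):
    K=np.array([[c['fx'],0,c['cx']],[0,c['fy'],c['cy']],[0,0,1.]])
    q=cv2.undistortPoints(np.array([[[u,v]]],float),K,np.array([c['k1'],0,0,0.]))[0,0]
    R=cv2.Rodrigues(np.array(c['rvec'],float))[0]; t=np.array(c['tvec'],float).ravel()
    return -R.T@t, R.T@np.array([q[0],q[1],1.])
def atz(c,u,v,z):
    o,r=ray(c,u,v); return o+r*(z-o[2])/r[2]
def dep(c,d,u,v):
    o,r=ray(c,u,v); return o+r*d[int(round(v)),int(round(u))]
def proj(c,P):
    K=np.array([[c['fx'],0,c['cx']],[0,c['fy'],c['cy']],[0,0,1.]])
    return cv2.projectPoints(np.array(P,float).reshape(-1,1,3),np.array(c['rvec'],float),np.array(c['tvec'],float),K,np.array([c['k1'],0,0,0.]))[0][:,0]
def crop(tag,u0,v0,u1,v1,s,out):
    p=load(tag)[1][v0:v1,u0:u1,::-1]
    cv2.imwrite(f'pics/{out}.png',cv2.resize(p,None,fx=s,fy=s,interpolation=cv2.INTER_CUBIC))
E
python3 - <<'E'
from h import *
print(manip.observe()); print(manip.tcp_to_tips)
for n in('scene','top','wrist'): grab(n,n+'0')
E
```

```text
{'t': 0.0, 'joint_pos': array([-1.52829001e+00,  1.81526716e-01,  1.60799291e+00, -4.34414990e-06,
        1.35380387e+00, -2.06298125e-01]), 'qvel': array([-6.24195878e-04,  3.24166575e-04,  3.61532401e-04,  5.02884916e-04,
       -6.56538281e-04, -7.58940395e-05]), 'joint_torque': array([ 5.94942521e-04, -4.33870482e+01, -3.41849256e+01,  7.02771940e-02,
        3.85209918e-02, -1.40015545e-04]), 'ee_pos': array([ 0.14158304, -0.55670998,  0.21682553]), 'tool_rot': array([ 1.02524954,  1.31783164, -1.02305217]), 'force': array([ 0.02207699,  0.26312324, -0.29030031]), 'wrist_torque': array([-0.00653389, -0.07516221,  0.00647831]), 'grip_width': 0.08798696597916596}
0.014
```

View pics/scene0.png

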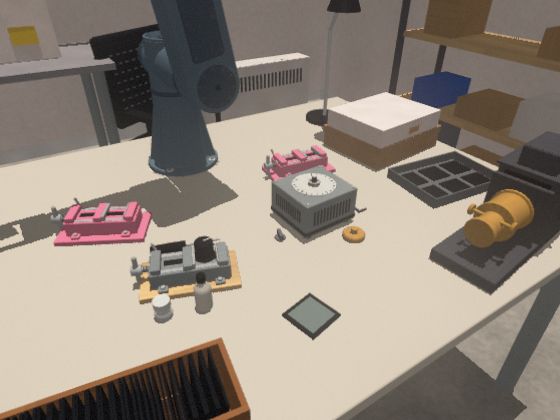

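View pics/top0.png

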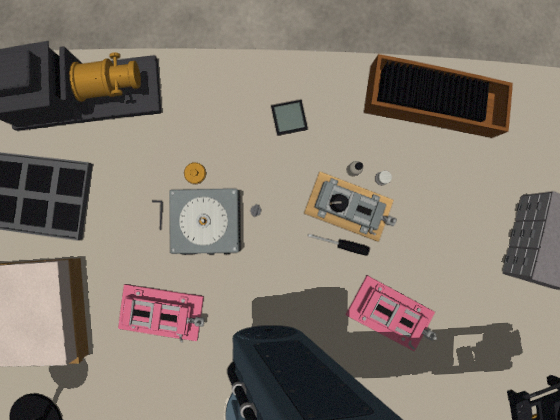

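View pics/wrist0.png

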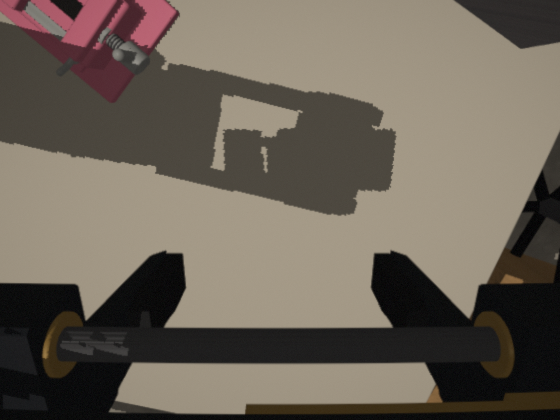

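The scene shows the real grey vise with the black knob on an orange board at scene (190,265) / top (350,205), with its handle at top (391,220). Things it could be taken for are the pink vises at top (160,312) and (392,312). For the target shaft at top (204,220), the look-alikes are the lens cap (195,173) and the old knob (256,210). By its grey colour and black knob, the vise at top (350,205) is the one.

```bash
python3 - <<'E'
from h import *
crop('top0',295,150,415,260,6,'c1'); crop('top0',150,150,280,270,6,'c2')
c,p,d=load('top0')
for n,u,v,z in [('handle',391,220,.076),('knobtop',339,203,.088),('shaft',204,220,.1235)]:
    print(n,dep(c,d,u,v),atz(c,u,v,z))
c,p,d=load('scene0')
print(dep(c,d,137,262))
E
```

```text
handle [ 0.50115554 -0.28687996  0.0644143 ] [ 0.50091337 -0.28341229  0.076     ]
knobtop [ 0.53881289 -0.15442996  0.08734887] [ 0.53877517 -0.15431444  0.088     ]
shaft [0.49263257 0.15827828 0.11843458] [0.49256418 0.15761968 0.1235    ]
[ 0.50572194 -0.28788091  0.06262811]
```

View pics/c1.png

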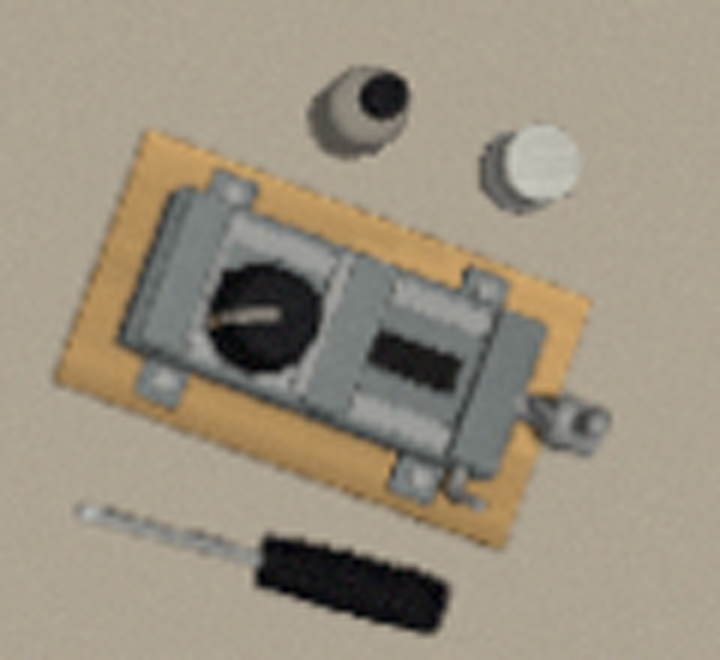

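View pics/c2.png

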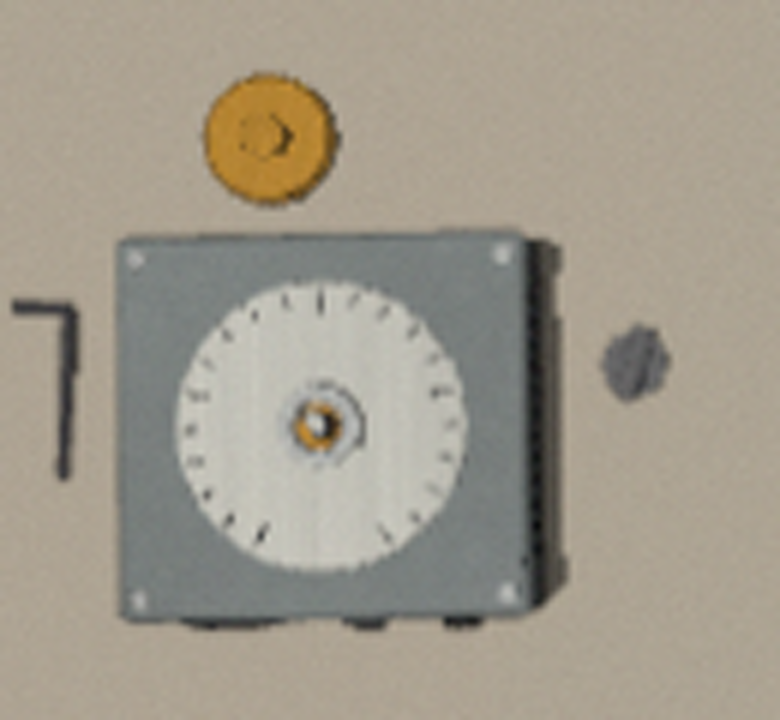

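```bash
python3 - <<'E'
from h import *
c,p,d=load('top0')
f=lambda x,y:(295+x/6,150+y/6)
P=[atz(c,*f(*q),.012) for q in [(150,130),(55,380),(505,548),(590,300)]]
P=np.array(P);print(P)
ctr=P.mean(0);e=(P[0]+P[1]-P[2]-P[3])/2;print(ctr,np.hypot(*e[:2]),np.arctan2(e[1],e[0]), np.linalg.norm(P[0]-P[1]))
a=np.arctan2(e[1],e[0]);R=np.array([[np.cos(a),-np.sin(a)],[np.sin(a),np.cos(a)]])
print('handle pred',ctr[:2]+R@[-.105,0],'seat',ctr[:2]+R@[.035,0])
print('handle',atz(c,*f(590,418),.076)); print('knob',atz(c,*f(265,318),.088))
i=atz(c,*f(212,323),.088)-atz(c,*f(275,313),.088);print('idx',np.arctan2(i[1],i[0]))
o=manip.observe();R=cv2.Rodrigues(o['tool_rot'])[0];print(R)
cw=manip.get_calibration('wrist');o2,r=ray(cw,280,210);print('wristcam',o2-o['ee_pos'],r)
E
```

```text
[[ 0.6219135  -0.11855514  0.012     ]
 [ 0.51545491 -0.07958315  0.012     ]
 [ 0.44757497 -0.27214495  0.012     ]
 [ 0.55349499 -0.30849646  0.012     ]]
[ 0.53460959 -0.19469492  0.012     ] 0.20303072849598608 1.2284908993053316 0.11336775454315831
handle pred [ 0.49936533 -0.29360317] seat [ 0.54635768 -0.16172551]
handle [ 0.50180177 -0.28917239  0.076     ]
knob [ 0.53878258 -0.15471136  0.088     ]
idx 1.7454633456418587
[[-8.18096099e-05  9.69216526e-01  2.46209907e-01]
 [ 1.35115994e-03  2.46209790e-01 -9.69215618e-01]
 [-9.99999084e-01  2.53377811e-04 -1.32970887e-03]]
wristcam [0.07749347 0.01886577 0.16670124] [-0.31035112 -0.08437818 -0.94702813]
```

The crop shows the handle bar's top at c1 (590,418), the knob with its index pointing to the fixed jaw, and the board axes. The board measures 203 x 113 mm, which is consistent. I'll move above the handle with the jaws closing across the vise and look with the wrist camera.

```bash
python3 -m inch '[[[359,266,-20,0.98,0],[359,266,-20,0.98,0],[359,266,-20,0.98,0],[359,266,-20,0.98,0],[359,266,-20,0.98,0],[359,266,-20,0.98,0],[359,266,-20,0.98,0],[359,266,-20,0.98,0]]]' && python3 -m inch '[[[0,0,0,0,0],[0,0,0,0,0]]]' && python3 - <<'E'
from h import *
grab('wrist','w1');print(manip.observe()['t'])
E
```

```text
t: 1.15
ee_pos: [0.5027, -0.2883, 0.1971]
tool_rot: [0.265, 1.555, -0.264]
force: [0.2, -0.9, 0.0]
grip_width: 0.088
t: 1.4
ee_pos: [0.4995, -0.2924, 0.1976]
tool_rot: [0.269, 1.554, -0.27]
force: [0.1, 0.4, -0.1]
grip_width: 0.088
1.45
```

View pics/w1.png

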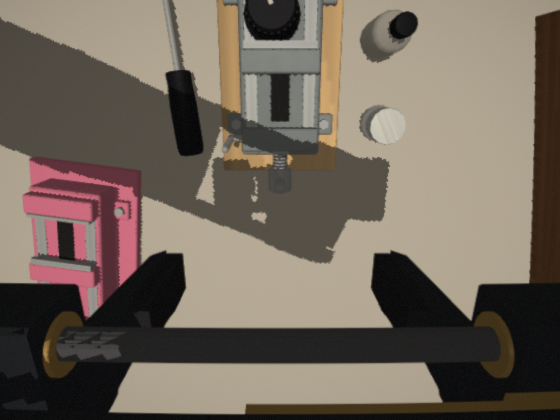

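The wrist view shows the vise straight ahead, with the handle bar's top at about (280,178) in the arm's shadow, and the knob at about (272,10).

```bash
python3 - <<'E'
from h import *
crop('w1',215,0,345,220,3.4,'c3')
c,p,d=load('w1')
o=manip.observe();print(o['ee_pos'],o['tool_rot'],cv2.Rodrigues(o['tool_rot'])[0].round(3).tolist())
for u,v in [(280,172),(280,178),(280,183),(274,178),(286,178)]: print(u,v,dep(c,d,u,v))
E
```

```text
[ 0.49948208 -0.29256901  0.19775431] [ 0.26979446  1.55413871 -0.27022748] [[-0.0, 0.337, 0.941], [-0.0, 0.941, -0.337], [-1.0, -0.0, -0.0]]
280 172 [ 0.50480206 -0.28486937  0.04981978]
280 178 [ 0.50336498 -0.28880792  0.05585249]
280 183 [ 0.50319387 -0.28899437  0.0730876 ]
274 178 [ 0.49766146 -0.28841428  0.04944841]
286 178 [ 0.50814165 -0.29197845  0.05016012]
```

View pics/c3.png

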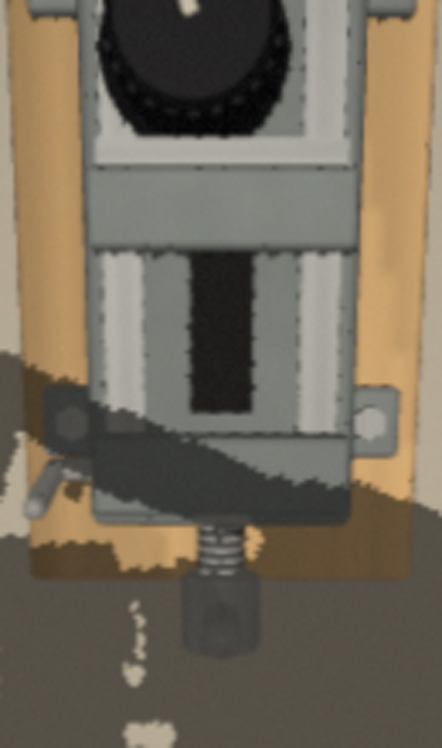

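```bash
python3 -m inch '[[[3,3,-60,0,0],[3,3,-110,0,60],[3,3,-129,0,120],[3,3,-129,0,255],[3,3,-129,0,255],[3,3,-129,0,255],[3,3,-129,0,255],[3,3,-129,0,255]]]' 40 ; python3 -m inch '[[[0,0,0,0,255],[0,0,0,0,255]]]'
```

```text
t: 2.45
ee_pos: [0.5039, -0.2884, 0.0693]
tool_rot: [0.268, 1.553, -0.269]
force: [-0.4, -0.0, 0.2]
grip_width: 0.0201
t: 2.7
ee_pos: [0.5036, -0.2882, 0.0686]
tool_rot: [0.268, 1.554, -0.268]
force: [-0.1, 0.1, 0.7]
grip_width: 0.001
```

The fingers closed on nothing, so I'll look.

```bash
python3 - <<'E'
from h import *
grab('wrist','w2');grab('scene','s2')
crop('s2',110,210,270,330,5,'c4')
E
```

```text
(no output)
```

View pics/w2.png

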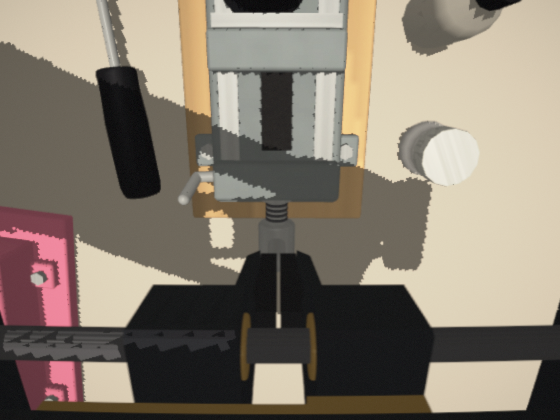

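View pics/c4.png

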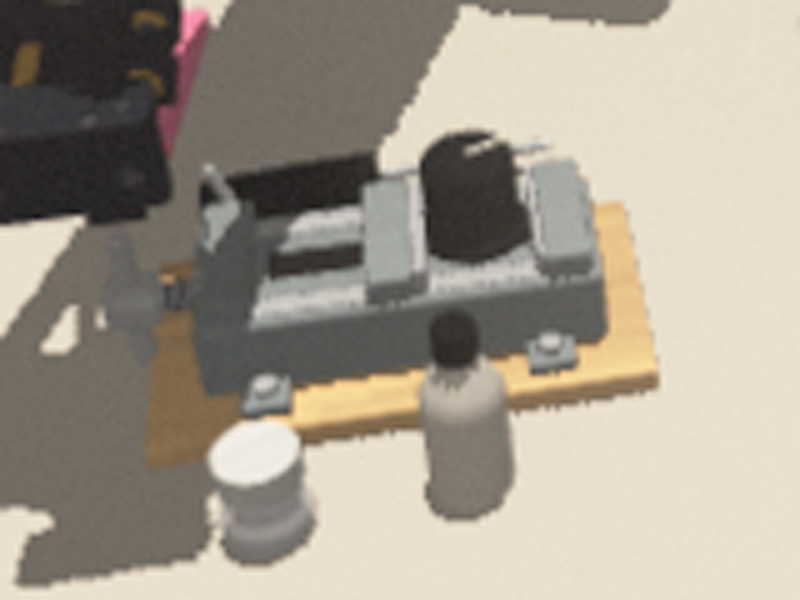

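```bash
python3 - <<'E'
from h import *
crop('w2',220,190,340,310,5,'c5')
c,p,d=load('w2')
o=manip.observe();print(o['ee_pos'])
print('pred tips,handle76,51', proj(c,[[.5036,-.2882,.0546],[.5025,-.2895,.076],[.5025,-.2895,.051]]))
for u,v in [(277,225),(277,235),(277,245),(270,235),(285,235),(277,252),(265,260),(277,265),(290,260)]: print(u,v,dep(c,d,u,v).round(4))
E
```

```text
[ 0.50355789 -0.28823466  0.0686322 ]
pred tips,handle76,51 [[276.96921504 239.67792865]
 [275.69285117 259.65744048]
 [275.93628195 239.70365179]]
277 225 [ 0.5056 -0.2826  0.0473]
277 235 [ 0.504  -0.2872  0.0503]
277 245 [ 0.5034 -0.2887  0.0605]
270 235 [ 0.5002 -0.2857  0.0507]
285 235 [ 0.5083 -0.2888  0.0503]
277 252 [ 0.5034 -0.289   0.0687]
265 260 [ 0.5015 -0.2785  0.0961]
277 265 [ 0.5066 -0.2802  0.101 ]
290 260 [ 0.512  -0.2818  0.0969]
```

View pics/c5.png

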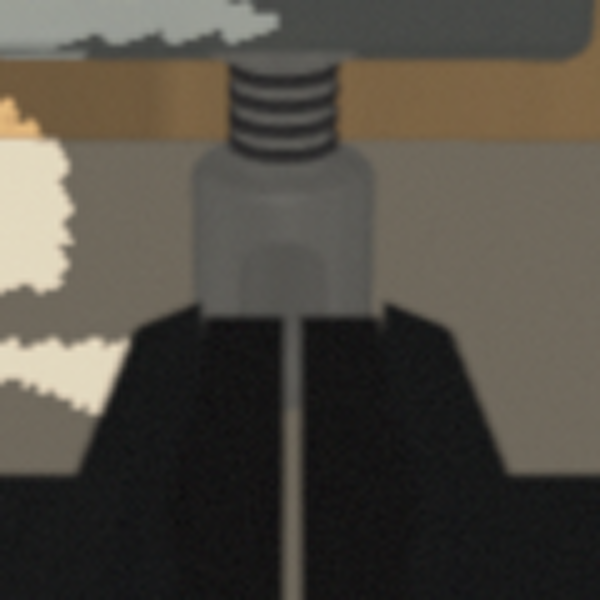

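```bash
python3 - <<'E'
from h import *
c,p,d=load('w1')
for u,v in [(180,258),(170,262),(378,258),(390,262),(182,285)]: print(u,v,dep(c,d,u,v).round(4))
print(proj(c,[[.49948+.941*.044,-.29257-.337*.044,.1838],[.49948-.941*.044,-.29257+.337*.044,.1838]]))
c,p,d=load('w2')
for u,v in [(277,256),(270,256),(270,262),(270,280),(285,256),(255,262),(300,262),(258,270)]: print(u,v,dep(c,d,u,v).round(4))
c,p,d=load('s2'); print(proj(c,[[.5036,-.2882,.0546],[.5036,-.2882,.0686]]))
E
```

```text
180 258 [ 0.4611 -0.2702  0.2222]
170 262 [ 0.4583 -0.2688  0.2269]
378 258 [ 0.545  -0.2995  0.2235]
390 262 [ 0.5491 -0.3012  0.227 ]
182 285 [ 0.4571 -0.2823  0.2241]
[[355.25921964 240.18276983]
 [198.78965521 240.11716948]]
277 256 [ 0.5066 -0.2802  0.0924]
270 256 [ 0.5034 -0.2795  0.0916]
270 262 [ 0.5036 -0.2794  0.0976]
270 280 [ 0.5041 -0.2791  0.1139]
285 256 [ 0.51   -0.2813  0.0926]
255 262 [ 0.4981 -0.276   0.1004]
300 262 [ 0.5162 -0.2825  0.1003]
258 270 [ 0.4996 -0.2766  0.1074]
[[137.27771444 264.46821286]
 [135.9741692  259.21585669]]
```

View pics/s2.png

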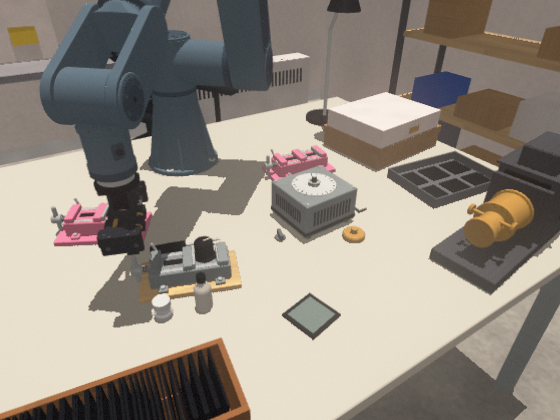

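The measured fingertips are at z≈0.091, above the bar's top, although the reported TCP is at 0.0686. So the tips actually lie about 23 mm above the reported TCP instead of 14 mm below it. I'll trust the images: open, go 35 mm lower in steps while watching the force, and close.

```bash
python3 -m inch '[[[0,0,0,0,100],[0,0,0,0,100],[0,0,0,0,100],[0,0,-20,0,100],[0,0,-30,0,100],[0,0,-34,0,100],[0,0,-34,0,100]]]' 40; python3 - <<'E'
from h import *
grab('wrist','w3'); crop('w3',200,180,360,310,5,'c6')
c,p,d=load('w3')
for v in (250,253,256,260,264,268):
  for u in (235,240,315,320): print(u,v,dep(c,d,u,v).round(4))
E
```

```text
t: 3.68
ee_pos: [0.5033, -0.2881, 0.0341]
tool_rot: [0.269, 1.555, -0.268]
force: [-0.1, -0.1, 0.2]
grip_width: 0.0536
235 250 [ 0.4733 -0.2937  0.0009]
240 250 [ 0.4758 -0.2953 -0.0005]
315 250 [ 0.5205 -0.3115 -0.0011]
320 250 [ 0.5235 -0.3123 -0.0006]
235 253 [ 4.724e-01 -2.958e-01  4.000e-04]
240 253 [ 0.4749 -0.2974 -0.001 ]
315 253 [ 5.199e-01 -3.127e-01  5.000e-04]
320 253 [ 0.5228 -0.3143 -0.0007]
235 256 [ 4.714e-01 -2.980e-01 -2.000e-04]
240 256 [ 0.4743 -0.2993 -0.0006]
315 256 [ 5.193e-01 -3.147e-01  4.000e-04]
320 256 [ 5.223e-01 -3.158e-01  4.000e-04]
235 260 [ 0.4702 -0.3009 -0.0008]
240 260 [ 4.735e-01 -3.015e-01  3.000e-04]
315 260 [ 5.184e-01 -3.174e-01  4.000e-04]
320 260 [ 5.214e-01 -3.185e-01  4.000e-04]
235 264 [ 4.694e-01 -3.031e-01  1.000e-04]
240 264 [ 0.4722 -0.3045 -0.0006]
315 264 [ 5.175e-01 -3.204e-01 -2.000e-04]
320 264 [ 0.5205 -0.3218 -0.0008]
235 268 [ 0.4679 -0.3064 -0.0013]
240 268 [ 4.713e-01 -3.069e-01  1.000e-04]
315 268 [ 0.5166 -0.324  -0.0018]
320 268 [ 5.197e-01 -3.242e-01 -1.000e-04]
```

View pics/c6.png

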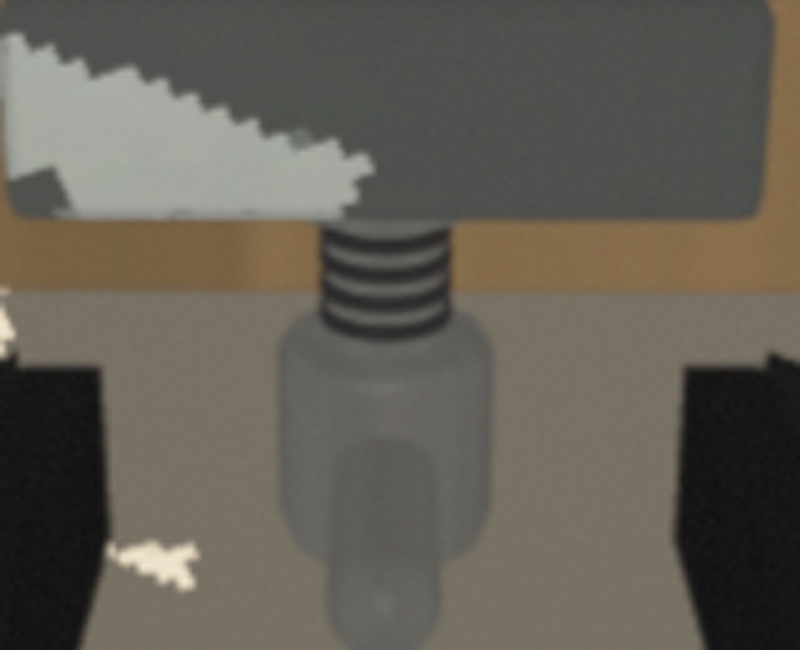

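```bash
python3 - <<'E'
from h import *
c,p,d=load('w3')
for u,v in [(212,255),(215,257),(345,255),(348,258),(277,300),(277,285),(277,295)]: print(u,v,dep(c,d,u,v).round(4))
E
python3 -m inch '[[[0,0,0,0,255],[0,0,0,0,255],[0,0,0,0,255],[0,0,0,0,255],[0,0,0,0,255]]]' 40
```

```text
212 255 [ 0.4786 -0.27    0.0572]
215 257 [ 0.4798 -0.271   0.058 ]
345 255 [ 0.5355 -0.2908  0.056 ]
348 258 [ 0.5362 -0.2913  0.0586]
277 300 [ 0.5022 -0.2918  0.0739]
277 285 [ 0.5031 -0.2891  0.0667]
277 295 [ 0.5028 -0.2899  0.0733]
t: 4.35
ee_pos: [0.5025, -0.2879, 0.0347]
tool_rot: [0.269, 1.557, -0.268]
force: [-4.8, 2.0, 4.1]
grip_width: 0.009
```

The grip now holds the bar (9 mm). I'll slide 33 mm along the vise's -x.

```bash
python3 -m inch '[[[-2,-5,0,0,255],[-4,-12,0,0,255],[-6,-19,0,0,255],[-9,-26,0,0,255],[-11,-32,0,0,255],[-11,-32,0,0,255]]]' 40; python3 - <<'E'
from h import *
print(manip.observe()['force'])
grab('wrist','w4');grab('top','t4'); crop('t4',295,150,415,260,6,'c7')
E
```

```text
t: 5.1
ee_pos: [0.4914, -0.3189, 0.0347]
tool_rot: [0.271, 1.557, -0.266]
force: [-4.3, 4.9, 6.7]
grip_width: 0.0086
[-4.32696996  4.89151266  6.66223256]
```

View pics/w4.png

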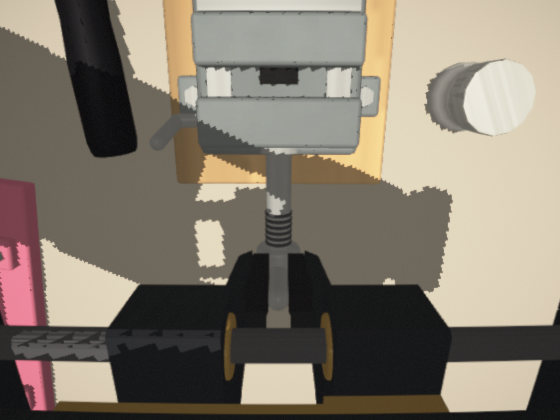

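View pics/c7.png

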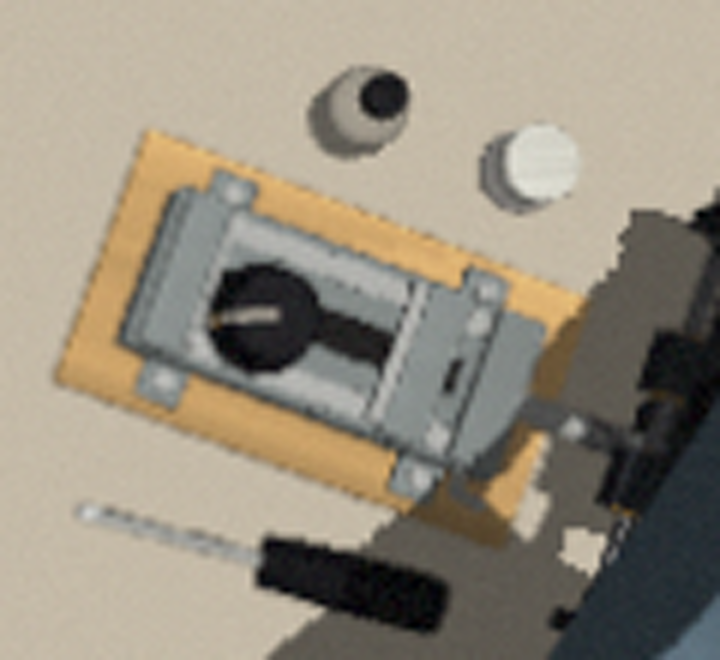

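The jaw is about 32 mm open: in c7 its lip is at about (400,350), and the knob still stands at (265,318). I'll release, rise, and meanwhile look at the shaft in the saved pictures.

```bash
python3 -m inch '[[[0,0,0,0,60],[0,0,0,0,0],[0,0,0,0,0],[0,0,40,0,0],[0,0,90,0,0],[0,0,105,0,0]]]' 40; python3 - <<'E'
from h import *
print(manip.observe()['joint_pos'].round(3))
crop('scene0',290,160,340,200,14,'c8'); crop('top0',184,200,224,240,14,'c9')
a=cv2.imread('pics/c8.png');b=cv2.imread('pics/c9.png');h=560
cv2.imwrite('pics/c89.png',np.hstack([cv2.resize(a,(400,320)),cv2.resize(b,(320,320))]))
E
```

```text
t: 5.95
ee_pos: [0.4943, -0.3219, 0.1434]
tool_rot: [0.265, 1.549, -0.271]
force: [-0.4, 0.1, 0.4]
grip_width: 0.0662
[-0.778  0.284  1.64   0.     1.211 -0.436]
```

View pics/c89.png

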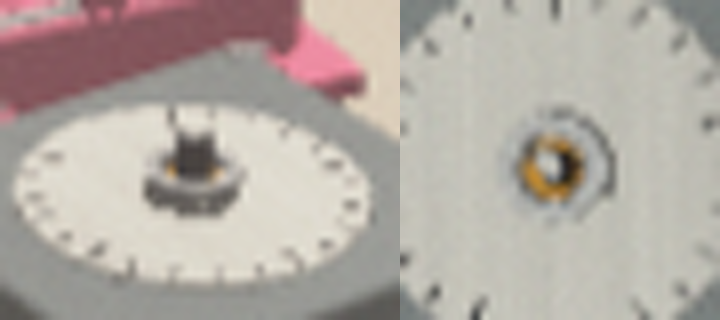

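```bash
python3 -m inch '[[[10,20,22,0.1,0],[44,167,22,0.52,0],[44,167,22,0.52,0],[44,167,22,0.52,0],[44,167,22,0.52,0],[44,167,22,0.52,0]]]' ; python3 - <<'E'
from h import *
o=manip.observe();print(o['ee_pos'],o['qvel'].round(3))
grab('wrist','w5'); crop('w5',200,130,360,270,5,'c10')
E
```

```text
t: 6.7
ee_pos: [0.5363, -0.1539, 0.1612]
tool_rot: [-0.139, 1.567, 0.139]
force: [-0.8, 0.2, -0.3]
grip_width: 0.0884
[ 0.53631222 -0.1539303   0.16115653] [-0.02  -0.001 -0.005 -0.001  0.003 -0.001]
```

View pics/w5.png

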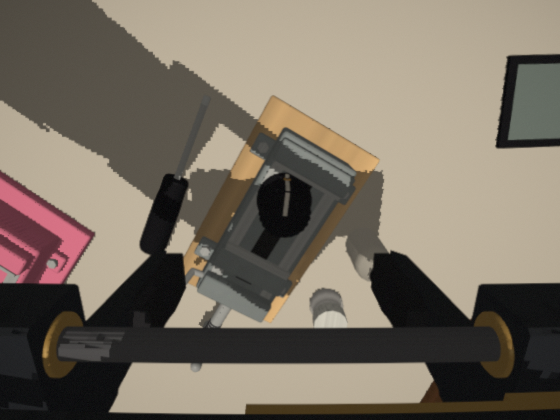

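View pics/c10.png

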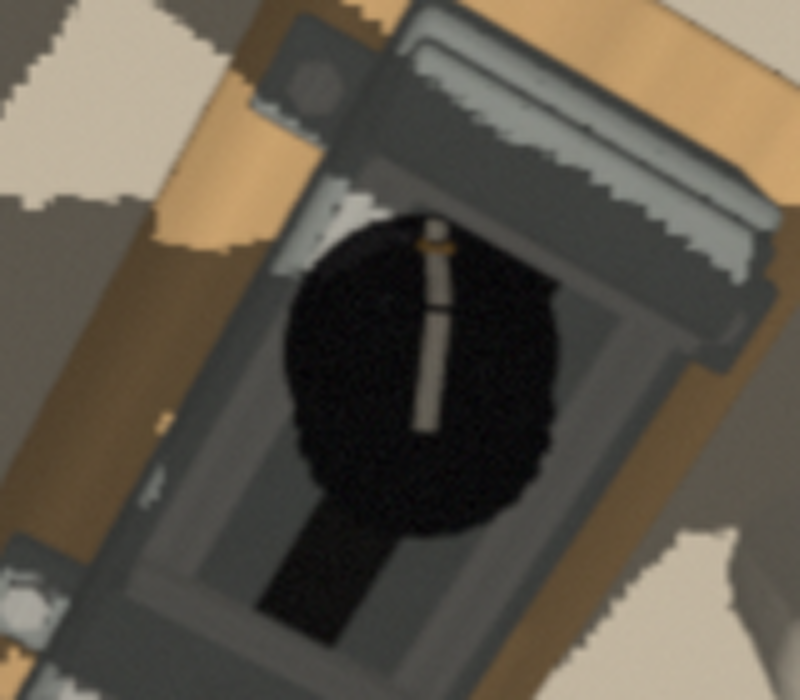

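```bash
python3 - <<'E'
from h import *
c,p,d=load('w5')
pts=np.array([np.r_[u,v,dep(c,d,u,v)] for v in range(150,250) for u in range(240,330)])
m=abs(pts[:,4]-.0875)<.004; q=pts[m]; print(len(q),np.median(q[:,4]))
mask=np.zeros(p.shape[:2],np.uint8)
for u,v in q[:,:2].astype(int): mask[v,u]=255
cs=max(cv2.findContours(mask,0,1)[0],key=cv2.contourArea)[:,0]
W=np.array([atz(c,u,v,.088)[:2] for u,v in cs]); print(cv2.minEnclosingCircle(W.astype(np.float32)), W.mean(0), (W.max(0)+W.min(0))/2, np.ptp(W,0))
f=lambda x,y:(200+x/5,130+y/5)
a,b=atz(c,*f(426,432),.088),atz(c,*f(437,315),.088); i=b-a;print(a,b,np.arctan2(i[1],i[0]))
o=manip.observe();R=cv2.Rodrigues(o['tool_rot'])[0];print(o['ee_pos'],'toolz',np.arctan2(R[1,2],R[0,2]),'tooly',np.arctan2(R[1,1],R[0,1]),R[:,0])
E
```

```text
1919 0.08767832359046476
((0.5423444509506226, -0.15799538791179657), 0.019278157502412796) [ 0.54195464 -0.15708418] [ 0.54218284 -0.15799539] [0.03701007 0.03835535]
[ 0.54303917 -0.16048872  0.088     ] [ 0.54134445 -0.14277295  0.088     ] 1.66616778319513
[ 0.53630334 -0.15435731  0.16127519] toolz 0.17632194319381014 tooly 1.7471182657591942 [-5.85582247e-04 -9.70962827e-05 -9.99999824e-01]
```

Knob top measured at (0.542,-0.158), z 0.0877, diameter 38 mm, index at 1.67 rad. The top camera put it about 4 mm away. I'll trust the wrist camera, which is tied to the tool. Descending to tips at about 66 mm, just above the jaws.

```bash
python3 -m inch '[[[6,-4,-20,-0.08,0],[6,-4,-60,-0.08,0],[6,-4,-95,-0.08,0],[6,-4,-112,-0.08,0],[6,-4,-117,-0.08,0],[6,-4,-117,-0.08,0]]]' 30; python3 - <<'E'
from h import *
o=manip.observe();print(o['ee_pos'],o['force'])
grab('wrist','w6'); c,p,d=load('w6')
for u,v in [(178,258),(172,260),(380,258),(386,260)]: print(u,v,dep(c,d,u,v).round(4))
E
```

```text
t: 7.5
ee_pos: [0.5432, -0.158, 0.0454]
tool_rot: [-0.077, 1.568, 0.076]
force: [-0.2, -0.7, 0.0]
grip_width: 0.0879
[ 0.54315815 -0.15799374  0.0454374 ] [-0.20917853 -0.66231867  0.03121887]
178 258 [ 0.4979 -0.1544  0.0703]
172 260 [ 0.4959 -0.1544  0.0728]
380 258 [ 0.5879 -0.145   0.0716]
386 260 [ 0.5902 -0.145   0.0731]
```

View pics/w6.png

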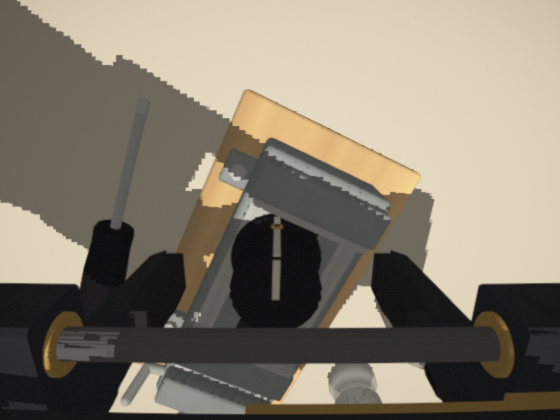

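```bash
python3 - <<'E'
from h import *
c,p,d=load('w6')
for u,v in [(232,290),(322,290),(277,299),(278,259),(277,325),(310,320)]: print(u,v,atz(c,u,v,.088).round(4),dep(c,d,u,v).round(4))
o=manip.observe()
k=np.linspace(0,2*np.pi,13)
for cx,cy in[(.5430,-.158),(.543,-.155)]:
  print(proj(c,np.c_[cx+.019*np.cos(k),cy+.019*np.sin(k),0*k+.088]).round(0).tolist())
E
```

```text
232 290 [ 0.5246 -0.1573  0.088 ] [ 0.5243 -0.159   0.0853]
322 290 [ 0.5609 -0.1538  0.088 ] [ 0.569  -0.1775  0.0486]
277 299 [ 0.5432 -0.1597  0.088 ] [ 0.5431 -0.1594  0.0886]
278 259 [ 0.5418 -0.1416  0.088 ] [ 0.5419 -0.1423  0.0866]
277 325 [ 0.5444 -0.1724  0.088 ] [ 0.5445 -0.1731  0.087 ]
310 320 [ 0.5579 -0.1686  0.088 ] [ 0.5649 -0.1964  0.0494]
[[323.0, 299.0], [320.0, 278.0], [305.0, 261.0], [282.0, 253.0], [257.0, 257.0], [238.0, 271.0], [231.0, 291.0], [235.0, 312.0], [251.0, 327.0], [273.0, 334.0], [296.0, 331.0], [314.0, 318.0], [323.0, 299.0]]
[[324.0, 293.0], [321.0, 272.0], [306.0, 254.0], [283.0, 246.0], [258.0, 250.0], [239.0, 265.0], [231.0, 285.0], [236.0, 306.0], [251.0, 321.0], [273.0, 328.0], [296.0, 325.0], [315.0, 312.0], [324.0, 293.0]]
```

The knob is centred between the fingers (u≈277) within about 2 mm. Closing.

```bash
python3 -m inch '[[[0,-1,0,0,140],[0,-1,0,0,255],[0,-1,0,0,255],[0,-1,0,0,255],[0,-1,0,0,255],[0,-1,0,0,255]]]' 30; python3 -m inch '[[[0,0,0,0,255],[0,0,0,0,255]]]' 30
```

```text
t: 8.3
ee_pos: [0.5426, -0.1583, 0.0447]
tool_rot: [-0.077, 1.569, 0.077]
force: [-0.6, 0.6, 0.2]
grip_width: 0.0372
t: 8.55
ee_pos: [0.5426, -0.1583, 0.0447]
tool_rot: [-0.077, 1.569, 0.077]
force: [-0.1, -0.3, 0.4]
grip_width: 0.0375
```

```bash
python3 -m inch '[[[0,0,30,0,255],[0,0,80,0,255],[0,0,120,0,255],[-20,60,120,0,255],[-50,230,120,0,255],[-50,230,120,0,255],[-50,230,120,0,255],[-50,230,120,0,255]]]' 30; python3 -m inch '[[[0,0,0,0,255],[0,0,0,0,255]]]' 30; python3 - <<'E'
from h import *
o=manip.observe();print(o['ee_pos'],o['force'])
grab('wrist','w7')
E
```

```text
t: 9.55
ee_pos: [0.4915, 0.0746, 0.1646]
tool_rot: [-0.08, 1.57, 0.081]
force: [0.1, -0.7, 0.0]
grip_width: 0.0373
t: 9.8
ee_pos: [0.4929, 0.0705, 0.1647]
tool_rot: [-0.076, 1.57, 0.075]
force: [-0.5, -0.3, -0.8]
grip_width: 0.037
[0.4929499  0.07047901 0.16465741] [-0.49677429 -0.34828734 -0.7722557 ]
```

View pics/w7.png

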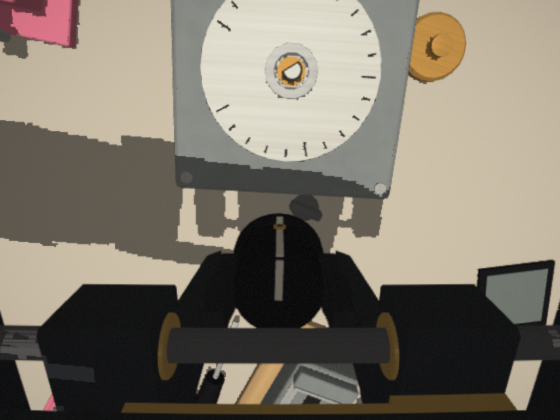

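```bash
python3 - <<'E'
from h import *
crop('w7',260,40,320,100,11,'c11'); crop('w7',220,200,340,340,5,'c12')
E
```

```text
(no output)
```

View pics/c11.png

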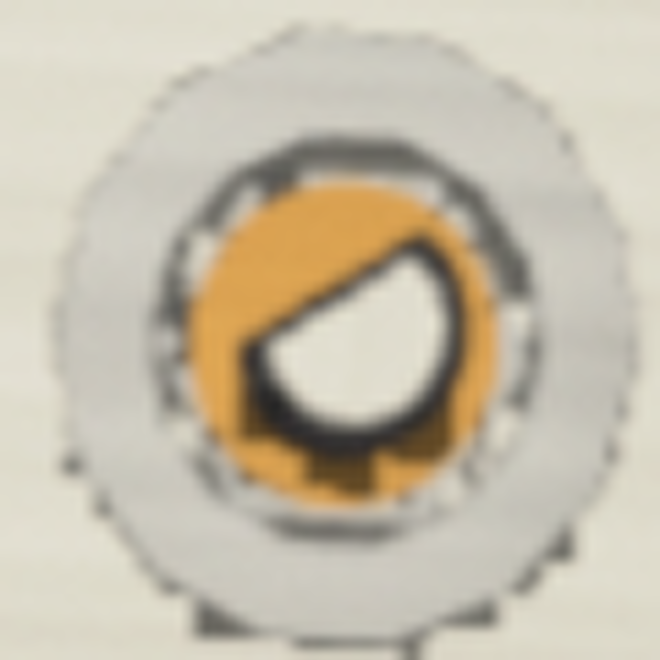

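View pics/c12.png

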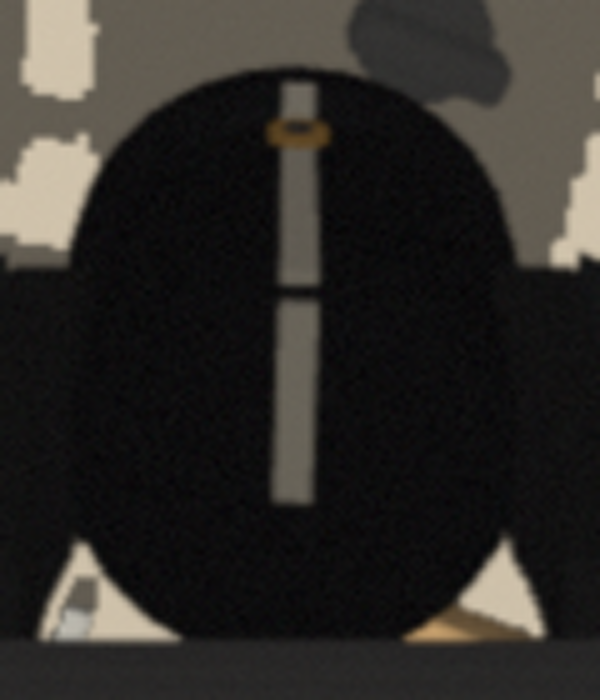

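```bash
python3 - <<'E'
from h import *
c,p,d=load('w7')
o=manip.observe();T=o['ee_pos'];R=cv2.Rodrigues(o['tool_rot'])[0];ty=R[:2,1];tz=R[:2,2]
f=lambda x,y:(260+x/11-.5+.045,40+y/11-.5+.045)
g=lambda x,y:(220+x/5-.4,200+y/5-.4)
for a,b in [((250,345),(418,240)),((270,345),(410,258))]:
  A,B=atz(c,*f(*a),.1235),atz(c,*f(*b),.1235);e=B-A
  th=np.arctan2(e[1],e[0]); print('flat line',A.round(4),B.round(4),th)
n=None
print('bushing',atz(c,*f(343,343),.1075).round(4),'washer',atz(c,*f(346,335),.1105).round(4))
print('r', np.linalg.norm(atz(c,*f(188,343),.1075)-atz(c,*f(498,343),.1075))/2)
# tip outline candidate: project D at tip for axis guess
for ax in [atz(c,*f(343,343),.1075)]:
  print('tip axis px crop',((proj(c,[[ax[0],ax[1],.1235]])-[260,40]+.45)*11).round(0))
und=T[2]+.0033
s=atz(c,*g(298,68),und+.006);t=atz(c,*g(298,292),und+.04)
print('T',T.round(4),'ty',np.arctan2(ty[1],ty[0]))
for n,P,r in(('skirt',s,.023),('top',t,.0185)):
  q=P[:2]-T[:2]; print(n,'along ty',q@ty,'-> ctr',q@ty-r,'along tz',q@tz, 'depth',)
a,b=atz(c,*g(294,500),und+.04),atz(c,*g(300,300),und+.04);i=b-a;print('index ang',np.arctan2(i[1],i[0]))
for u,v in [(279,235),(279,255),(278,270),(278,290)]: print(dep(c,d,u,v).round(4))
E
```

```text
flat line [0.4869 0.1606 0.1235] [0.4949 0.1664 0.1235] 0.6319414301873992
flat line [0.488  0.1607 0.1235] [0.4946 0.1655 0.1235] 0.6297958630218553
bushing [0.4921 0.1621 0.1075] washer [0.4921 0.1623 0.1105]
r 0.008478047577821297
tip axis px crop [[354. 325.]]
T [0.4929 0.0704 0.1646] ty 1.6668730647590502
skirt along ty 0.02384875072514781 -> ctr 0.0008487507251478087 along tz 0.0008870743933020238 depth
top along ty 0.017265972581824694 -> ctr -0.0012340274181753055 along tz 0.0007706646949558725 depth
index ang 1.6418446949748697
[0.4919 0.0889 0.1879]
[0.4919 0.0886 0.2072]
[0.4921 0.0826 0.2082]
[0.4929 0.0739 0.2088]
```

c11 clearly shows the D-shaft: the flat faces up-left in the image, direction about 2.20 rad, and the bushing centre is at about (0.492,0.162). The held knob's index is at about 1.65, so it needs a turn of +0.55. I'll turn, stay offset by about 75 mm, and re-measure shaft against knob in one view.

```bash
python3 -m inch '[[[44,32,0,0.18,255],[44,32,-10,0.36,255],[44,32,-20,0.55,255],[44,32,-20,0.55,255],[44,32,-20,0.55,255],[44,32,-20,0.55,255]]]' 30; python3 - <<'E'
from h import *
o=manip.observe();print(o['ee_pos'],o['tool_rot'],o['force'])
grab('wrist','w8');crop('w8',220,200,340,340,5,'c14')
crop('w8',255,35,325,105,10,'c13')
E
```

```text
t: 10.6
ee_pos: [0.537, 0.1033, 0.1453]
tool_rot: [-0.505, 1.51, 0.505]
force: [0.1, -0.8, 0.1]
grip_width: 0.0372
[0.53704031 0.10334534 0.14533489] [-0.50545578  1.51013812  0.50488843] [ 0.11794794 -0.78438701  0.12106795]
```

View pics/w8.png

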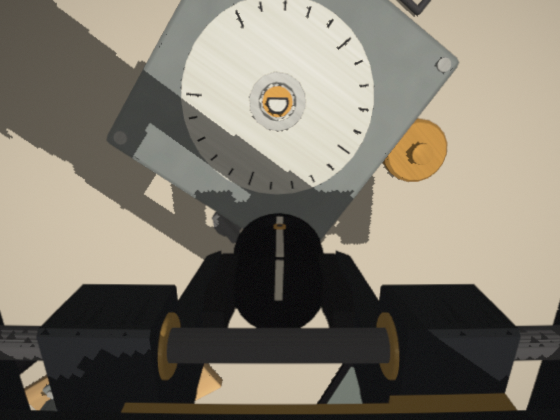

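View pics/c13.png

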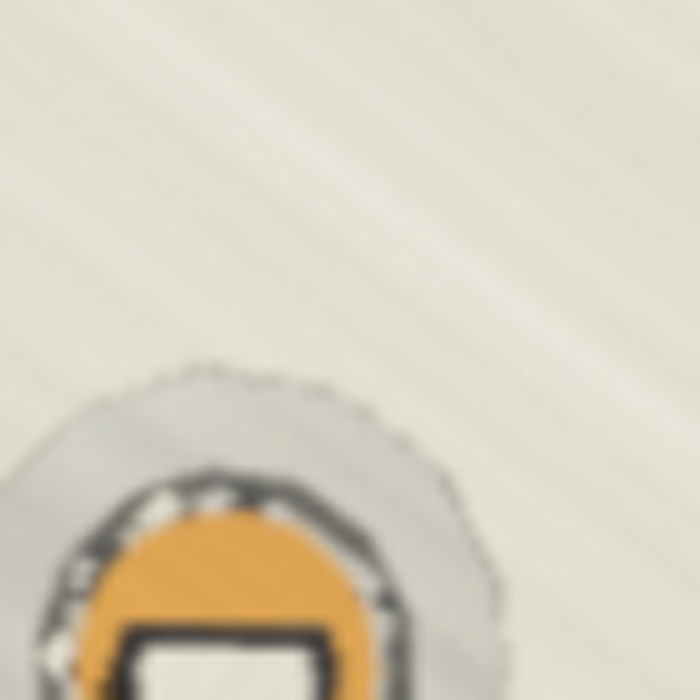

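View pics/c14.png

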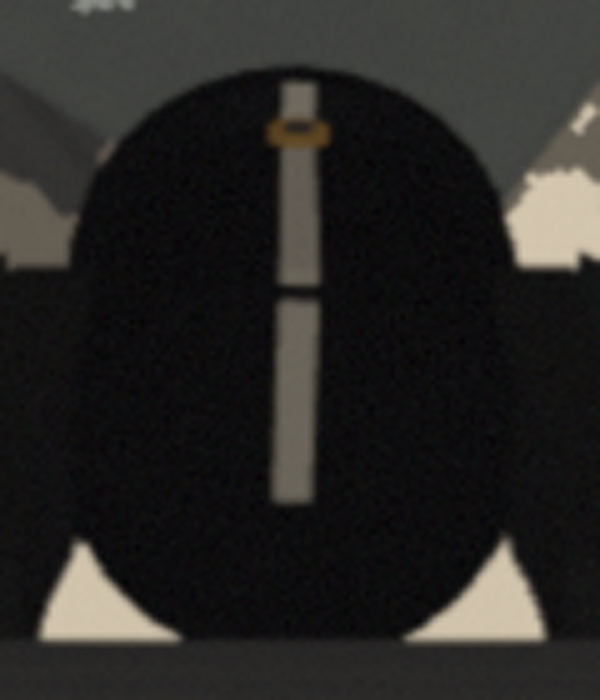

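```bash
python3 - <<'E'
from h import *
crop('w8',248,72,308,132,11,'c15')
E
```

```text
(no output)
```

View pics/c15.png

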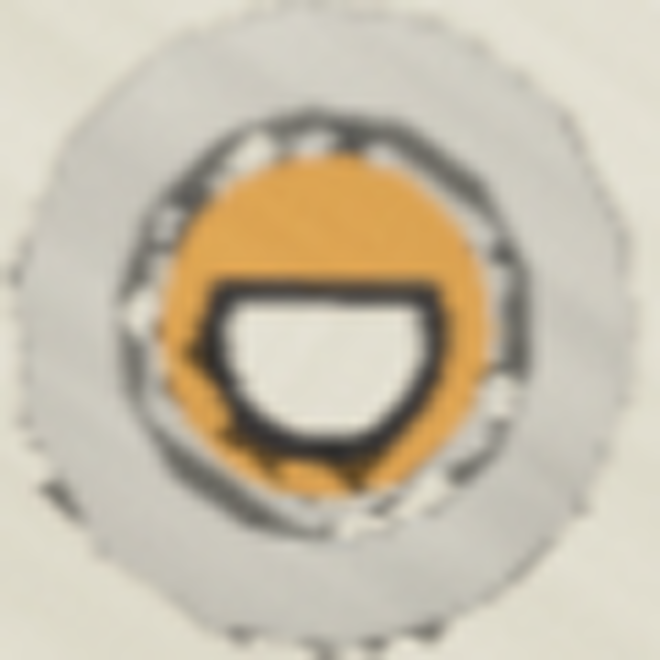

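```bash
python3 - <<'E'
from h import *
c,p,d=load('w8')
o=manip.observe();T=o['ee_pos'];R=cv2.Rodrigues(o['tool_rot'])[0];ty=R[:2,1];tz=R[:2,2]
f=lambda x,y:(248+x/11-.45,72+y/11-.45)
g=lambda x,y:(220+x/5-.4,200+y/5-.4)
und=T[2]+.0033
def sh(n,P,r=0):
  q=P[:2]-T[:2];print(n,'ty %.4f tz %.4f'%(q@ty-r,q@tz),P.round(4))
sh('bush',atz(c,*f(326,324),.1075)); sh('washer',atz(c,*f(325,325),.1105))
sh('tip flat mid outer',atz(c,*f(326,284),.1215),.0025); sh('tip white bottom',atz(c,*f(326,437),.1235),-.005);sh('tip dark bottom',atz(c,*f(326,460),.1215),-.006)
sh('skirt',atz(c,*g(298,68),und+.006),.023); sh('top',atz(c,*g(298,292),und+.04),.0185); sh('inner',atz(c,*g(293,500),und+.04))
# skirt edge mid, widest body at top
sh('left',atz(c,*g(75,400),und+.04));sh('right',atz(c,*g(515,400),und+.04))
a,b=atz(c,*g(293.5,500),und+.04),atz(c,*g(300,300),und+.04);i=b-a;print('idx',np.arctan2(i[1],i[0]),'ty',np.arctan2(ty[1],ty[0]))
a,b=atz(c,*f(210,284),.1215),atz(c,*f(445,284),.1215);i=b-a;print('flat n',np.arctan2(i[1],i[0])+np.pi/2)
E
```

```text
bush ty 0.0739 tz -0.0005 [0.4921 0.1622 0.1075]
washer ty 0.0739 tz -0.0005 [0.492  0.1622 0.1105]
tip flat mid outer ty 0.0736 tz -0.0005 [0.4908 0.1639 0.1215]
tip white bottom ty 0.0741 tz -0.0005 [0.495  0.1584 0.1235]
tip dark bottom ty 0.0739 tz -0.0005 [0.4957 0.1574 0.1215]
skirt ty 0.0006 tz 0.0005 [0.5231 0.1226 0.1546]
top ty -0.0014 tz 0.0003 [0.527  0.1173 0.1886]
inner ty -0.0018 tz -0.0001 [0.538  0.102  0.1886]
left ty 0.0075 tz -0.0175 [0.5185 0.0989 0.1886]
right ty 0.0075 tz 0.0177 [0.5466 0.1201 0.1886]
idx 2.188587185690687 ty 2.216846017612365
flat n 2.216313446188559
```

```bash
python3 - <<'E'
from h import *
c,p,d=load('w8')
o=manip.observe();T=o['ee_pos'];R=cv2.Rodrigues(o['tool_rot'])[0];ty=R[:2,1];tz=R[:2,2]
for v in range(213,300,3):
  P=np.mean([dep(c,d,u,v) for u in (273,274,285,286)],0);q=P[:2]-T[:2];print(v,'ty %.4f z-T %.4f'%(q@ty,P[2]-T[2]))
E
```

```text
213 ty 0.0043 z-T -0.0459
216 ty 0.0215 z-T 0.0072
219 ty 0.0202 z-T 0.0080
222 ty 0.0190 z-T 0.0089
225 ty 0.0184 z-T 0.0115
228 ty 0.0182 z-T 0.0146
231 ty 0.0181 z-T 0.0180
234 ty 0.0180 z-T 0.0215
237 ty 0.0333 z-T 0.0604
240 ty 0.0181 z-T 0.0283
243 ty 0.0182 z-T 0.0317
246 ty 0.0180 z-T 0.0342
249 ty 0.0182 z-T 0.0375
252 ty 0.0174 z-T 0.0386
255 ty 0.0171 z-T 0.0407
258 ty 0.0164 z-T 0.0420
261 ty 0.0157 z-T 0.0432
264 ty 0.0142 z-T 0.0429
267 ty 0.0129 z-T 0.0429
270 ty 0.0119 z-T 0.0434
273 ty 0.0103 z-T 0.0429
276 ty 0.0091 z-T 0.0432
279 ty 0.0076 z-T 0.0430
282 ty 0.0064 z-T 0.0433
285 ty 0.0049 z-T 0.0430
288 ty 0.0035 z-T 0.0431
291 ty 0.0024 z-T 0.0435
294 ty 0.0005 z-T 0.0428
297 ty -0.0005 z-T 0.0434
```

The knob axis (from depth) is at -0.7 mm along tool y, with no tilt. The shaft is at +73.9/-0.5 mm, so the shift is (-45, 59) mm with a +0.02 turn. Target TCP is (0.4916, 0.1625).

```bash
python3 -m inch '[[[-15,20,0,0,255],[-35,45,0,0.02,255],[-45,59,0,0.02,255],[-45,59,0,0.02,255],[-45,59,0,0.02,255],[-45,59,0,0.02,255]]]' 30; python3 - <<'E'
from h import *
o=manip.observe();print(o['ee_pos'],o['tool_rot'],o['force'],o['wrist_torque'],o['qvel'].round(4))
E
```

```text
t: 11.4
ee_pos: [0.4923, 0.162, 0.1448]
tool_rot: [-0.522, 1.507, 0.522]
force: [1.1, 0.6, -0.9]
grip_width: 0.0375
[0.49226261 0.16202724 0.14479259] [-0.52219275  1.50670584  0.52175473] [ 1.12360741  0.63355381 -0.87804921] [-0.02522419 -0.15017091  0.01492919] [ 0.0012  0.0014  0.0015  0.0007 -0.0004  0.0015]
```

```bash
python3 -m inch '[[[-0.5,0.5,-10,0,255],[-0.5,0.5,-18,0,255],[-0.5,0.5,-22,0,255],[-0.5,0.5,-24,0,255],[-0.5,0.5,-26,0,255],[-0.5,0.5,-26,0,255]]]' 30; python3 -m inch '[[[0,0,-1,0,255],[0,0,-2,0,255],[0,0,-2,0,255]]]' 30
```

```text
t: 12.15
ee_pos: [0.4911, 0.1632, 0.1187]
tool_rot: [-0.523, 1.507, 0.523]
force: [-0.4, -0.4, -0.5]
grip_width: 0.0373
t: 12.52
ee_pos: [0.4911, 0.1632, 0.1167]
tool_rot: [-0.523, 1.507, 0.523]
force: [0.5, 0.9, -0.6]
grip_width: 0.0371
```

```bash
python3 -m inch '[[[0.5,-0.5,-1,0,255],[0.5,-0.5,-2,0,255],[0.5,-0.5,-3,0,255],[0.5,-0.5,-3,0,255]]]' 30; python3 -m inch '[[[0,0,-1,0,255],[0,0,-2,0,255],[0,0,-2,0,255]]]' 30
```

```text
t: 13.02
ee_pos: [0.4915, 0.1627, 0.1136]
tool_rot: [-0.523, 1.507, 0.523]
force: [-0.1, -0.3, 0.8]
grip_width: 0.0373
t: 13.4
ee_pos: [0.4915, 0.1627, 0.1116]
tool_rot: [-0.523, 1.507, 0.523]
force: [0.3, -0.1, -1.5]
grip_width: 0.0375
```

The shaft is about 9 mm inside the bore with no load, so the flats match. Continuing to the washer.

```bash
python3 -m inch '[[[0,0,-1,0,255],[0,0,-2,0,255],[0,0,-3,0,255],[0,0,-4,0,255],[0,0,-4,0,255]]]' 40; python3 -m inch '[[[0,0,-1,0,255],[0,0,-2,0,255],[0,0,-2,0,255]]]' 40
```

```text
t: 14.02
ee_pos: [0.4915, 0.1627, 0.1076]
tool_rot: [-0.523, 1.507, 0.523]
force: [-0.2, -0.5, -0.6]
grip_width: 0.0374
t: 14.4
ee_pos: [0.4917, 0.1627, 0.106]
tool_rot: [-0.523, 1.507, 0.523]
force: [-1.7, 0.5, 3.2]
grip_width: 0.0372
```

```bash
python3 -m inch '[[[0,0,-0.5,0,255],[0,0,-1,0,255],[0,0,-1,0,255]]]' 40; python3 -m inch '[[[0,0,-0.5,0,255],[0,0,-1,0,255],[0,0,-1,0,255]]]' 40
```

```text
t: 14.78
ee_pos: [0.4917, 0.1627, 0.105]
tool_rot: [-0.523, 1.507, 0.523]
force: [-1.4, 0.3, 5.7]
grip_width: 0.0368
t: 15.15
ee_pos: [0.4918, 0.1627, 0.1042]
tool_rot: [-0.523, 1.507, 0.523]
force: [-3.4, -1.0, 6.0]
grip_width: 0.0373
```

```bash
python3 -m inch '[[[0,0,-0.5,0,255],[0,0,-1,0,255],[0,0,-1,0,255]]]' 50; python3 -m inch '[[[0,0,-0.5,0,255],[0,0,-0.5,0,255],[0,0,-0.5,0,255]]]' 50
```

```text
t: 15.52
ee_pos: [0.4919, 0.1627, 0.104]
tool_rot: [-0.523, 1.506, 0.523]
force: [-6.2, -1.3, 14.1]
grip_width: 0.0366
t: 15.9
ee_pos: [0.4919, 0.1627, 0.104]
tool_rot: [-0.524, 1.506, 0.523]
force: [-6.9, -2.3, 17.0]
grip_width: 0.0369
```

A stop at TCP 0.104, as predicted (0.1043), with the force rising to 17 N. I'll verify with the wrist and top views.

```bash
python3 - <<'E'
from h import *
grab('wrist','w9');grab('top','t9'); crop('w9',200,180,360,340,4,'c16'); crop('t9',295,150,415,260,6,'c17')
c,p,d=load('w9')
o=manip.observe();T=o['ee_pos'];R=cv2.Rodrigues(o['tool_rot'])[0];ty=R[:2,1];print(o['t'],o['force'],T,np.arctan2(ty[1],ty[0]))
for v in list(range(213,300,6)):
  P=np.mean([dep(c,d,u,v) for u in (273,274,285,286)],0);q=P[:2]-T[:2];print(v,'ty %.4f z %.4f'%(q@ty,P[2]))
E
```

```text
16.0 [-6.39556733 -2.02902603 17.25835392] [0.49194312 0.16264901 0.10398043] 2.239133965877071
213 ty 0.0196 z 0.1010
219 ty 0.0206 z 0.1127
225 ty 0.0185 z 0.1152
231 ty 0.0181 z 0.1217
237 ty 0.0183 z 0.1292
243 ty 0.0182 z 0.1354
249 ty 0.0182 z 0.1411
255 ty 0.0171 z 0.1443
261 ty 0.0154 z 0.1463
267 ty 0.0132 z 0.1472
273 ty 0.0110 z 0.1479
279 ty 0.0080 z 0.1474
285 ty 0.0049 z 0.1468
291 ty 0.0026 z 0.1476
297 ty -0.0005 z 0.1471
```

View pics/c16.png

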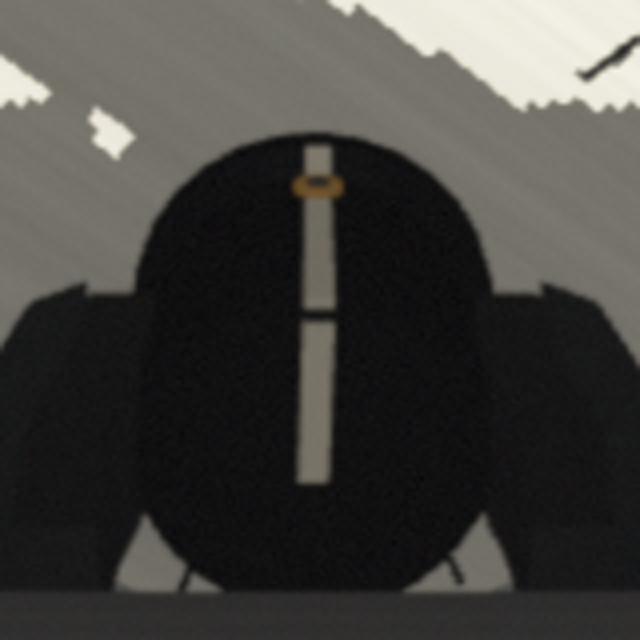

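View pics/c17.png

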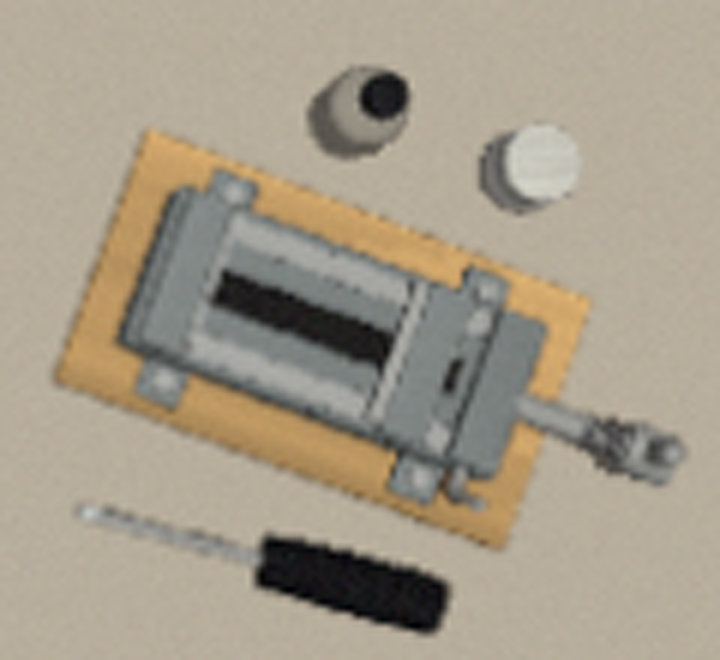

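c16 shows the knob upright in the pads, its top at z≈0.1474 (expected 0.1475 when home) and its index straight ahead at u≈279. c17 shows the vise open and the neighbouring things unmoved. I'll hold briefly, confirm it is steady, and hand in.

```bash
python3 -m inch '[[[0,0,0,0,255],[0,0,0,0,255],[0,0,0,0,255],[0,0,0,0,255]]]' 50; python3 - <<'E'
from plant import manip
manip.close_job()
E
```

```text
t: 16.5
ee_pos: [0.4919, 0.1626, 0.104]
tool_rot: [-0.524, 1.506, 0.523]
force: [-6.9, -0.6, 17.4]
grip_width: 0.0367
the job is handed in; nothing more can be done
```

The knob is on the D-shaft, pushed home against the spring washer, and the gripper is still holding it down for the grub screw. I slid the vise jaw about 32 mm open, lifted the knob out and turned it about +0.57 rad to match the flat. I handed the job in at 16.5 s; no verdict is reported.

**Last checks:**
- **Height:** the knob's top is at 147.4 mm, against 147.5 mm expected when home.
- **Pressing:** the push is a steady 17 N down, with about 7 N sideways. I used a 50 N grip, and the knob showed no tilt or slip in it.
- **Angle:** I last measured the index against the flat before the final approach, where it was about 0.03 rad off. I added 0.02 rad of turn after that.
- **Vise and table:** the top camera shows the jaw still open and the bottle, jar and screwdriver unmoved. I did not re-check the old knob, hex key, lens cap or slide afterwards.

**What disagreed:**
- **Fingertips:** they lay about 22 mm above the reported tool point, not 14 mm below it as stated. My first close on the handle therefore missed, just above the bar; I corrected this from the wrist camera.
- **Cameras:** the top and wrist cameras differed by about 4 to 5 mm on the knob's position, and I relied on the wrist camera.

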